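# Stamp a carton of cones in the bench pedal press

## Task

Stamp the small carton: slide it lying flat, lengthways, under the stamp of the bench press, in between the two guide cheeks and fully home against the back stop. Then push the spring pedal beside the stamp down to its stop, hold it there for about a second, and let it come all the way up again, leaving the carton in the press and everything else on the table where it is.

Things in the scene. Friction and masses are not known exactly. Their poses are not given: they have to be found in the camera images.
- carton_center (a point): centre (half-way up) of the one small carton lying flat to the right of the press: closed cardboard box 86 mm long (its y axis), 47 wide (x), 31 high, 60 to 130 g; either end may go in first. The press head overhangs the nest, so an upright tool cannot put it home; gripped across its width near its front end, tool leaning back towards the robot by about 30 degrees, it goes in.
- press: grey C-frame bench stamping press, fixed, 205 mm deep, 235 wide, 230 high. Origin on the table under the stamp's centre; x from its open front to the column at the back (x +57 to +103 mm), y to its left (pedal side), z up. Head: 52 mm wide, underside at z = 158, reaching forward to x = -17 mm; a ram guide of radius 15 hangs from it down to z = 140. Base plate 18 mm high, from x = -90 mm.
- nest_home (a point): point on the press, with the press's axes, where the carton's centre lies when home: straight under the stamp, 55.5 mm above the table, carton's long axis along x. The carton rests on a steel anvil, top at z = 40 mm, 50 mm wide, x from -58 to +48 mm.
- back_stop (a point): middle of the back stop's front face at the anvil's top, with the press's axes: 43.5 mm behind the home point, so the carton touches it when home. The stop is 52 mm wide and 24 mm high. Two guide cheeks 55 mm apart stand beside the anvil's rear, from 33 mm in front of this face back to it, 18 mm higher than the anvil, with flared mouths reaching 11 mm further forward.
- stamp_face (a point): middle of the underside of the stamp, a rubber-faced plate 46 mm long (press x) by 32 mm wide under the ram. Pedal up: 57 mm above the anvil, so 26 mm above the carton's top. It moves down 1 mm per 0.01 rad of pedal until it meets the carton.
- pedal_pad (a point): middle of the top of the pedal's ribbed rubber pad, 80 mm long (press x) by 62 wide (y), open above; it moves with the pedal. Pedal up: at about x = -17, y = +140, z = +81 mm in the press's frame, the pad sloping up towards the robot by 0.17 rad; at the stop 31 mm lower. The hinge, along y, lies at x = +85, z = +55 mm.
- pedal (a joint): pedal angle in rad: 0 up (a spring holds it there and brings it back), growing as the pad goes down; 0.30 is the solid stop. Pushed at the pad's middle it takes about 4 N to start, 7 N near the stop, and 5 N more once the stamp meets the carton (from about 0.26).
- stamp (a joint): how far the spring-mounted stamp is pushed back into its holder, in m: 0 when it touches nothing, about 0.004 when it bears on the carton with the pedal at its stop.
- mug_center (a point): bystander: centre of a plain bisque mug, 90 mm high, 98 mm over the handle, at the left.
- jar_center (a point): bystander: centre of a screw-lid glaze jar, 67 mm across, 83 mm high, behind at the right.
- post_center (a point): bystander: middle of a hollow three-sided kiln post, 150 mm long, lying in front of the pedal, 42 mm high.
- rib_center (a point): bystander: middle of a flat wooden throwing rib, 90 x 40 x 8 mm, lying in front of the press at the right.
There are look-alikes about, which are no part of the job. What is shaped like the part that bears carton_center but red or yellow is not meant.

How it is judged:
By the outcome, as a careful person would: the job done as asked, in the order asked, and still so for the second after the job is handed in, with the robot touching nothing.
It also fails if it takes over 64 s, if anything falls off the work surface, if the arm or the gripper's body presses on something with over 40 N, if the wrist force passes 120 N, or if a joint passes its speed limit or range.

## Robot

A 6-joint arm with a two-finger parallel gripper is mounted at the origin on a cart in front of the work surface, level with it; the furniture and walls round the work are solid. World frame = base frame: x ahead of the robot, y to its left, z up, the work surface at z = 0. Lengths are in m, angles in rad, forces in N, time in s.
With the tool pointing down it reaches from about 0.35 to 0.975 m from the base axis. Payload 4.9 kg.
Tool frame: the origin (TCP) lies midway between the tips of the shut fingers; the grasp point (between the pads) lies 19 mm behind it; z points along the fingers, y is the line along which they close (so a half turn about z gives the same grasp; the last joint's range is limited). The gripper opens to 85 mm and grips with 20 to 120 N. Pads are 22 mm wide; open, the fingers measure 114 mm over their backs; the gripper's body (76 mm by 85 mm) begins 54 mm behind the grasp point. The pads swing forward as they close: fully open they stand 13 mm farther back than shut.
Start: joints at [-1.225, 0.053, 1.613, -0, 1.476, -0.119], TCP at [0.28, -0.559, 0.231] pointing down, gripper open.
Joint ranges: [-3.01, 3.01], [-1.01, 2.22], [0.06, 2.58], [-1.02, 4.17], [0.09, 2.62], [-3.14, 3.14]. Speed limits (rad/s): [2.57, 2.57, 3.14, 3.14, 3.14, 3.14].

## Interface

Orientations are given as a unit quaternion [w, x, y, z].
In Python, from plant import state, grab_frame, camera_info, job_done, spot_in, masks_of, pinpoint gives the robot as it stands.
- The arm moves only by the shell command python3 -m handwheel 'ROWS' [OPENING]. ROWS is JSON, a list that holds one entry, the list of rows, each a list of 6 numbers: the shift along the world's x, y, z in m, then the turn, a rotation vector about the world's x, y, z in degrees. In form: [[[tx, ty, tz, ax, ay, az], ...]]. A call has 1 to 20 rows; each row shifts and turns the commanded pose from where the row before left it; what a row does not reach is not made up. A row lasts 1/12 s, in which the tool goes at most 41.7 mm and 7.16 degrees, less where a joint would pass 70% of its speed; a pose out of reach is approached as far as the arm can. A call is refused whole if a number of a shift passes 0.0417 or a number of a turn 7.16, either way. A call with a gripper value outside its range is refused whole. OPENING is the opening, from 0 (shut) to 1 (fully open), set as the call begins (- or left out, the last holds). The fingers move at their own pace and stop on an object; the grip force is fixed at half the most. Time passes only in rows, so rows that do not move let the fingers close. It gives the time, the measured TCP pose, the force, the opening and the grip force at its end, in the units of the state.
- state(): the state, without advancing time (a new reading comes with each control period).
- grab_frame(name): name is "scene" or "side" or "wrist"; returns (picture, depth): 384x512x3 uint8, blue, green, red; 384x512 float32, m along the optical axis (not along the pixel's ray), 0 where there is no reading.
- camera_info(name): a dict with "fx", "fy", "cx", "cy" (pixels), "T" (4x4, takes a point from camera to world coordinates). Camera axes: x right, y up, looking along -z (the intrinsics and any distortion apply to the point x, -y, -z); pixel columns grow to the right and rows downward; lengths in m; the calibration is good to about 2 mm. The wrist camera is an equidistant fisheye: a pixel r from the principal point sees the ray r / f radians off the axis. A picture is of the moment at which its call begins: read the wrist's pose just before it. camera_info takes no time and is no camera call; for the wrist camera it gives the pose at the moment of the call.
- job_done(): hands the job in; it is judged then, once.
Trained networks look in the newest picture that a camera, given by its name, has taken for a name from the list of things; names that differ only in an ending like _2 or _b are one class to them, and where a whole thing is asked for, a point or a joint stands for the part that bears it (a point fixed in the world has none). Each returns a list of dicts, best first, with "conf" (0 to 1); they miss things now and then, are a little off and sometimes report something else, mostly with a low value. They report only what shows in the picture. A call takes as long as a camera call. They do not tell look-alikes from the thing itself.
- spot_in(camera, thing): "box" ([left, top, width, height] in pixels, round what is visible of it).
- masks_of(camera, thing): "region" (384x512 bool, what is visible of it) and "box" ([left, top, width, height] in pixels, round what is visible of it).
- pinpoint(camera, thing): "position" ([column, row] in pixels: a listed point, or the origin of a listed thing).
The state is a dict: "time": time; "joint_pos": joint angles; "joint_vel": joint speeds; "joint_efforts": joint torques, N m; "tool_pos": TCP position; "tool_rot": TCP orientation; "contact_force": force on the tool from outside, world axes, zero at the start; "ft_torque": the same for the moment, N m; "gripper_width": opening from 0.0 (shut) to 1.0 (fully open); "grasp_force": force on a finger pad.
Only numpy, scipy, OpenCV 4.12 (cv2) and the standard library are available. Lean on these libraries where they do the work, as an engineer would, in place of code of your own. Each camera call takes 0.05 s, during which the arm holds its last target. There are 200 camera calls.

## Working session

There is one attempt and no reset: what is moved stays moved. The work goes in short steps, Python scripts to look and compute and a shell command to move; the robot and the scene stay as the last step left them, time stands still between calls to the robot, and variables do not carry over. Pictures are saved under pics/ and viewed, at most 10 in all, crops included, and the job is handed in when it is done.

```bash
ls; mkdir -p pics
python3 - <<'E'
from plant import *
import cv2,numpy as np
s=state();print(s['time'],s['tool_pos'],s['tool_rot'])
a,_=grab_frame('scene');b,_=grab_frame('side')
cv2.imwrite('pics/a.png',np.vstack([a]));cv2.imwrite('pics/b.png',b)
for c in('scene','side'):
  i=camera_info(c);print(c,i['fx'],i['fy'],i['cx'],i['cy'],np.round(i['T'],3).tolist(),[k for k in i])
  for t in('carton_center','nest_home','back_stop','stamp_face','pedal_pad','press','rib_center','post_center','jar_center','mug_center'):
    print(t,[(np.round(d['position']).tolist(),round(d['conf'],2)) for d in pinpoint(c,t)][:4])
E
```

```text
pics
0.0 [ 0.27995858 -0.55810344  0.23007138] [-1.01734864e-03  9.73112167e-01  2.30329467e-01 -1.12681917e-04]
scene 430.2288702923631 430.2288702923631 260.003136164769 196.8908095906756 [[0.827, 0.262, -0.497, -0.094], [-0.562, 0.391, -0.729, -0.976], [0.004, 0.883, 0.47, 0.72], [0.0, 0.0, 0.0, 1.0]] ['fx', 'fy', 'cx', 'cy', 'T']
carton_center [([323.0, 276.0], 0.84), ([188.0, 178.0], 0.19)]
nest_home [([274.0, 200.0], 0.93)]
back_stop [([279.0, 202.0], 0.74)]
stamp_face [([277.0, 186.0], 0.51), ([247.0, 179.0], 0.41)]
pedal_pad [([246.0, 180.0], 0.85)]
press [([273.0, 215.0], 0.74)]
rib_center [([252.0, 251.0], 0.58)]
post_center [([189.0, 212.0], 0.78), ([273.0, 188.0], 0.25)]
jar_center [([346.0, 232.0], 0.6)]
mug_center [([183.0, 177.0], 0.79)]
side 440.22559029536296 440.22559029536296 256.586052237032 190.94053044356124 [[-1.0, -0.005, 0.02, 0.59], [0.02, -0.414, 0.91, 1.192], [0.003, 0.91, 0.414, 0.609], [0.0, 0.0, 0.0, 1.0]] ['fx', 'fy', 'cx', 'cy', 'T']
carton_center [([250.0, 179.0], 0.71), ([262.0, 166.0], 0.69), ([298.0, 166.0], 0.6)]
nest_home [([234.0, 196.0], 0.77)]
back_stop [([220.0, 202.0], 0.62)]
stamp_face [([234.0, 187.0], 0.65)]
pedal_pad [([238.0, 213.0], 0.92)]
press [([235.0, 211.0], 0.57), ([236.0, 195.0], 0.28)]
rib_center [([291.0, 193.0], 0.54)]
post_center [([318.0, 227.0], 0.69), ([221.0, 201.0], 0.21)]
jar_center [([216.0, 168.0], 0.66)]
mug_center [([299.0, 266.0], 0.74)]
```

View pics/a.png

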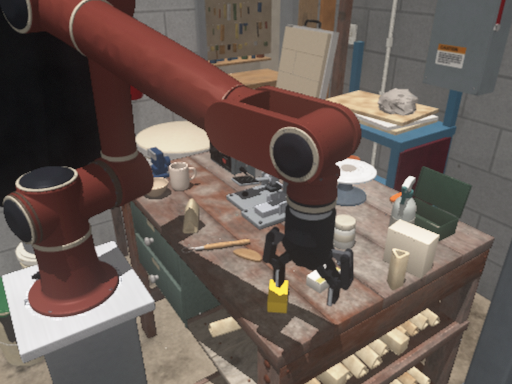

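View pics/b.png

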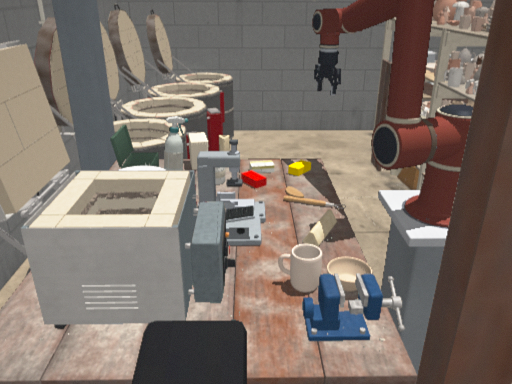

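The scene view shows the pale carton at about (320,280) between the fingers, the yellow one at (278,295), and the press at (265,200), partly hidden by the arm. In the side view the carton candidates are red (254,179), yellow (299,168) and pale (262,166). The pale one is the target.

```bash
cat > h.py <<'E'
from plant import *
import cv2,numpy as np
def ray(c,px,info=None):
    i=info or camera_info(c); u=(px[0]-i['cx'])/i['fx']; v=(px[1]-i['cy'])/i['fy']
    if c=='wrist':
        r=np.hypot(u,v); k=np.sin(r)/r if r>1e-9 else 1; d=np.array([u*k,-v*k,-np.cos(r)])
    else: d=np.array([u,-v,-1.])
    d=i['T'][:3,:3]@d
    return i['T'][:3,3],d/np.linalg.norm(d)
def tri(rays):
    A=sum(np.eye(3)-np.outer(d,d) for o,d in rays); b=sum((np.eye(3)-np.outer(d,d))@o for o,d in rays)
    p=np.linalg.solve(A,b)
    return np.round(p,4), np.round([1000*np.linalg.norm((np.eye(3)-np.outer(d,d))@(p-o)) for o,d in rays],1)
def cloud(c,depth,info=None):
    i=info or camera_info(c); h,w=depth.shape; U,V=np.meshgrid(np.arange(w),np.arange(h))
    u=(U-i['cx'])/i['fx'];v=(V-i['cy'])/i['fy']
    if c=='wrist':
        r=np.hypot(u,v)+1e-9; t=np.tan(np.minimum(r,1.5))/r; u=u*t; v=v*t
    P=np.stack([u*depth,-v*depth,-depth],-1)
    return P@i['T'][:3,:3].T+i['T'][:3,3]
def pin(c,t,minc=.3):
    return [(np.round(d['position'],1),round(d['conf'],2)) for d in pinpoint(c,t) if d['conf']>minc]
E
python3 - <<'E'
from h import *
iw=camera_info('wrist');w,dw=grab_frame('wrist');cv2.imwrite('pics/w.png',w)
print(iw['fx'],iw['cx'],iw['cy'],np.round(iw['T'],3).tolist())
S={'carton_center':((323,276),(262,166)),'nest_home':((274,200),(234,196)),'back_stop':((279,202),(220,202)),'pedal_pad':((246,180),(238,213)),'stamp_face':((277,186),(234,187)),'press':((273,215),(235,211)),'rib_center':((252,251),(291,193)),'post_center':((189,212),(318,227)),'jar_center':((346,232),(216,168)),'mug_center':((183,177),(299,266))}
for k,(a,b) in S.items(): print(k,*tri([ray('scene',a),ray('side',b)]))
for t in ('carton_center','press','nest_home','back_stop','pedal_pad','jar_center','rib_center'): print(t,pin('wrist',t))
E
```

```text
297.3186396354542 258.8468954980603 194.44919199771743 [[0.449, 0.854, 0.264, 0.348], [-0.894, 0.428, 0.133, -0.524], [0.001, -0.295, 0.955, 0.374], [0.0, 0.0, 0.0, 1.0]]
carton_center [ 0.5382 -0.337   0.017 ] [1.1 1.1]
nest_home [0.632  0.0094 0.0562] [0.5 0.5]
back_stop [0.6678 0.0208 0.0376] [6.4 6.4]
pedal_pad [0.6172 0.154  0.0739] [0.4 0.4]
stamp_face [0.6388 0.0166 0.0951] [10.3 10.3]
press [0.6286 0.0064 0.0037] [1.1 1.1]
rib_center [ 0.4524 -0.1271  0.0042] [5. 5.]
post_center [0.3968 0.145  0.0235] [3.3 3.3]
jar_center [ 0.7025 -0.248   0.045 ] [1.3 1.3]
mug_center [0.4749 0.358  0.0429] [0.8 0.8]
carton_center [(array([135.9,   8.2]), 0.65)]
press []
nest_home []
back_stop []
pedal_pad []
jar_center []
rib_center []
```

View pics/w.png

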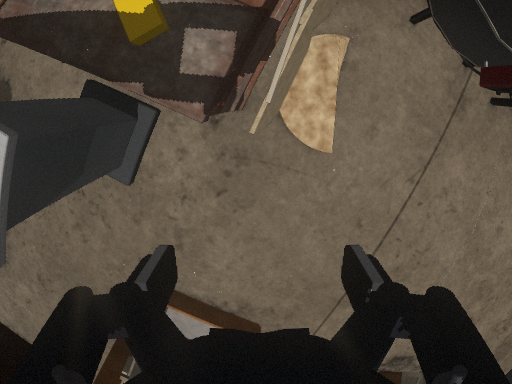

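The wrist view only shows the yellow carton (140,20) and the floor, so I'm moving above the bench to see the pale carton and the press.

```bash
python3 -m handwheel '[[[0.014,0.021,0.012,0,0,-2.66],[0.014,0.021,0.012,0,0,-2.66],[0.014,0.021,0.012,0,0,-2.66],[0.014,0.021,0.012,0,0,-2.66],[0.014,0.021,0.012,0,0,-2.66],[0.014,0.021,0.012,0,0,-2.66],[0.014,0.021,0.012,0,0,-2.66],[0.014,0.021,0.012,0,0,-2.66],[0.014,0.021,0.012,0,0,-2.66],[0.014,0.021,0.012,0,0,-2.66],[0,0,0,0,0,0]]]' 1
python3 - <<'E'
from h import *
iw=camera_info('wrist');w,dw=grab_frame('wrist');cv2.imwrite('pics/w2.png',w)
np.savez('w2.npz',T=iw['T'],d=dw,w=w)
for t in ('carton_center','press','nest_home','back_stop','pedal_pad','jar_center','rib_center'): print(t,pin('wrist',t))
C=cloud('wrist',dw,iw)
for m in masks_of('wrist','carton_center'):
  P=C[m['region']];P=P[np.isfinite(P).all(1)]
  top=P[(P[:,2]>.022)&(P[:,2]<.045)]
  print(m['conf'],m['box'],w[m['region']].mean(0),np.median(P,0), len(top))
  if len(top)>50:
    r=cv2.minAreaRect((top[:,:2]*1000).astype(np.float32));print(r,np.median(top[:,2]))
E
```

```text
time: 2.42
tool_pos: [0.4227, -0.3464, 0.355]
tool_rot: [0.001, 1.0, 0.002, 0.002]
contact_force: [0.5, 0.1, 0.9]
gripper_width: 1.005
grasp_force: 0.0
carton_center [(array([245., 167.]), 0.78), (array([184.8,  62.3]), 0.76), (array([256.5,  83.9]), 0.66)]
press [(array([66.9, 49.3]), 0.75)]
nest_home [(array([51. , 49.5]), 0.57)]
back_stop [(array([56.2, 26.1]), 0.78)]
pedal_pad []
jar_center [(array([55.9, 25.1]), 0.31)]
rib_center [(array([134.5, 143.1]), 0.63), (array([68.4, 51.8]), 0.49)]
0.93 [235.9, 54.7, 35.7, 53.5] [ 86.84684685 108.32046332 115.50643501] [ 0.53885783 -0.3356953   0.03073488] 1544
((540.37548828125, -335.8522644042969), (84.82516479492188, 46.9692497253418), 10.36758804321289) 0.030734883204959873
0.9 [155.4, 35.7, 55.1, 55.5] [18.7662023  21.47425803 91.31374924] [ 0.5699768  -0.22388114  0.03046232] 1486
((571.7623291015625, -221.25067138671875), (47.7658576965332, 85.67721557617188), 36.279090881347656) 0.030572333983770822
0.66 [219.4, 142.5, 55.2, 53.6] [ 45.27619664 189.38745149 219.6228978 ] [ 0.40348369 -0.32781561  0.03066413] 1459
((400.5013122558594, -327.5355224609375), (85.14974975585938, 47.592464447021484), 49.62065124511719) 0.030717489409166243
```

View pics/w2.png

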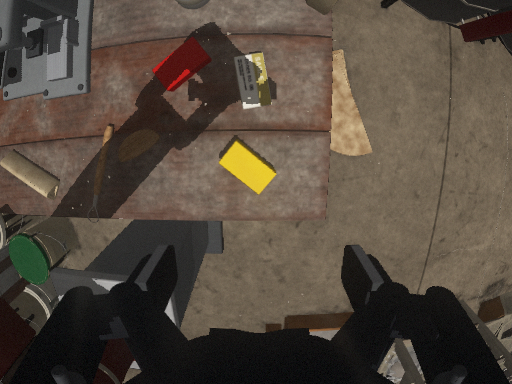

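The wrist view shows all three cartons: red (183,62), yellow (248,167) and pale (255,80). The pale one is the target, with its centre at (0.540,-0.336), top at z 31 mm and long axis at +10.4°. The press is only partly in view at (50,50), so I'm moving over to measure it.

```bash
python3 -m handwheel '[[[0,0.032,0,0,0,0],[0,0.035,0,0,0,0],[0,0.035,0,0,0,0],[0,0.035,0,0,0,0],[0,0.035,0,0,0,0],[0,0.035,0,0,0,0],[0,0.035,0,0,0,0],[0,0.035,0,0,0,0],[0,0.035,0,0,0,0],[0,0.035,0,0,0,0],[0,0.03,0,0,0,0],[0,0,0,0,0,0]]]' 1
python3 - <<'E'
from h import *
iw=camera_info('wrist');w,dw=grab_frame('wrist')
np.savez('w3.npz',T=iw['T'],d=dw,w=w)
big=cv2.resize(w[0:200,60:360],None,fx=2.6,fy=2.6,interpolation=cv2.INTER_CUBIC);cv2.imwrite('pics/w3.png',big)
for t in ('press','nest_home','back_stop','stamp_face','pedal_pad','rib_center','post_center'): print(t,pin('wrist',t))
C=cloud('wrist',dw,iw);P=C.reshape(-1,3);P=P[(dw.ravel()>0)&(abs(P[:,0]-.64)<.2)&(abs(P[:,1]-.05)<.25)]
h,e=np.histogram(P[:,2],bins=np.arange(-.01,.26,.005));print([(round(float(a),3),int(n)) for a,n in zip(e,h) if n>60])
for lo,hi in((.014,.022),(.036,.044),(.055,.066),(.225,.24)):
  Q=P[(P[:,2]>lo)&(P[:,2]<hi)];print(lo,len(Q),Q[:,:2].min(0),Q[:,:2].max(0),cv2.minAreaRect((Q[:,:2]*1000).astype(np.float32)))
E
```

```text
time: 3.87
tool_pos: [0.4197, 0.032, 0.3514]
tool_rot: [-0.001, 1.0, 0.003, 0.0]
contact_force: [0.0, -0.4, -0.4]
gripper_width: 0.999
grasp_force: 0.0
press [(array([268. ,  26.3]), 0.74)]
nest_home [(array([273.4,  18.4]), 0.84)]
back_stop []
stamp_face [(array([274.1,   7.6]), 0.76)]
pedal_pad [(array([275.5,   7.5]), 0.64), (array([176.8,  26.8]), 0.55)]
rib_center [(array([354.6, 139.5]), 0.87)]
post_center [(array([200.1, 167.3]), 0.96)]
[(-0.01, 109), (-0.005, 11649), (0.0, 15695), (0.005, 549), (0.01, 279), (0.015, 6443), (0.02, 347), (0.025, 131), (0.03, 275), (0.035, 602), (0.04, 762), (0.045, 63), (0.05, 75), (0.055, 275), (0.06, 111), (0.065, 79), (0.07, 266), (0.075, 683), (0.08, 909), (0.085, 347), (0.105, 305), (0.11, 100), (0.115, 110), (0.165, 72), (0.17, 95)]
0.014 6793 [ 0.44015532 -0.19935342] [0.6890298  0.23157838] ((564.567626953125, 16.1392822265625), (430.9696960449219, 248.76429748535156), 89.97870635986328)
0.036 1340 [ 0.5730503  -0.02118062] [0.68465966 0.29867532] ((629.251708984375, 139.75184631347656), (319.6978454589844, 89.11277770996094), 84.06681060791016)
0.055 396 [ 0.62978588 -0.02232871] [0.68714125 0.29956393] ((656.9883422851562, 137.6892852783203), (321.92132568359375, 45.82878875732422), 87.25030517578125)Traceback (most recent call last):
  File "<stdin>", line 9, in <module>
    return umr_minimum(a, axis, None, out, keepdims, initial, where)
ValueError: zero-size array to reduction operation minimum which has no identity
```

View pics/w3.png

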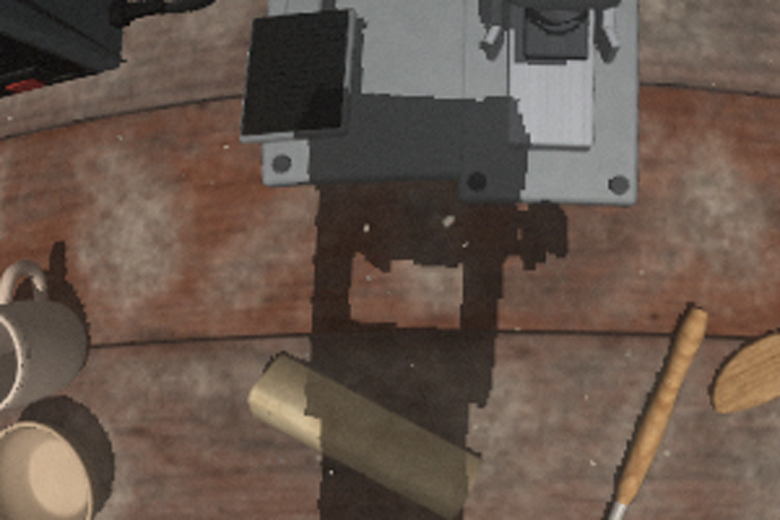

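The enlarged view shows the pedal pad at (300,75), the anvil at (550,105), flared cheeks at (490,35) and (608,35), and the stamp at (555,35). Everything is in plain view. Next I fit the press pose from depth.

Run:
```python
from h import *
z=np.load('w3.npz');iw=dict(camera_info('wrist'));iw['T']=z['T'];d=z['d']
C=cloud('wrist',d,iw);P=C.reshape(-1,3);P=P[d.ravel()>0]
def edges(Q,ax,lo,hi,step,side,name):
  o=1-ax;pts=[]
  for a in np.arange(lo,hi,step):
    s=Q[abs(Q[:,ax]-a)<step/2]
    if len(s)>3: pts.append((a,(np.min if side<0 else np.max)(s[:,o])))
  p=np.array(pts);c=np.polyfit(p[:,0],p[:,1],1);r=p[:,1]-np.polyval(c,p[:,0]);k=abs(r-np.median(r))<.003;c=np.polyfit(p[k,0],p[k,1],1)
  print(name,k.sum(),len(k),'slope deg',np.degrees(np.arctan(c[0])).round(2),'at mid',(lo+hi)/2,np.polyval(c,(lo+hi)/2).round(4),'sd',r[k].std().round(4))
A=P[(P[:,2]>.035)&(P[:,2]<.046)&(abs(P[:,1]-.01)<.034)&(P[:,0]>.55)&(P[:,0]<.66)]
print('anvil',len(A),A.mean(0),A.min(0),A.max(0),'z med',np.median(A[:,2]))
edges(A,0,.58,.625,.004,-1,'anvil right');edges(A,0,.58,.625,.004,1,'anvil left');edges(A,1,-.01,.03,.004,-1,'anvil front')
B=P[(P[:,2]>.012)&(P[:,2]<.022)&(P[:,0]>.5)&(P[:,0]<.7)&(P[:,1]>-.1)&(P[:,1]<.2)]
edges(B,1,-.05,.15,.005,-1,'base front');edges(B,0,.56,.63,.005,-1,'base right')
D=P[(P[:,2]>.066)&(P[:,2]<.1)&(P[:,1]>.08)&(P[:,1]<.22)&(P[:,0]<.7)]
print('pad',len(D),D.mean(0),D.min(0),D.max(0));edges(D,1,.13,.17,.005,-1,'pad front');edges(D,0,.59,.64,.005,-1,'pad right');edges(D,0,.59,.64,.005,1,'pad left')
K=P[(P[:,2]>.05)&(P[:,2]<.064)&(P[:,0]>.6)&(P[:,0]<.7)&(abs(P[:,1]-.01)<.06)]
print('cheeks',len(K));
for sgn in(-1,1):
  k=K[(K[:,1]-.01)*sgn>.02]; 
  if len(k): print(sgn,len(k),k.min(0),k.max(0))
a,_=grab_frame('scene')
for c in('scene',):
  print({t:pin(c,t) for t in('nest_home','back_stop','pedal_pad','stamp_face','press')})
grab_frame('side');T={}
for t in('nest_home','back_stop','pedal_pad','stamp_face','press'):
  r=[]
  for c in('scene','side'):
    q=pin(c,t)
    if q:r.append(ray(c,q[0][0]))
  if len(r)==2:print(t,*tri(r))
```

```text
anvil 1279 [0.60542412 0.01624824 0.04009527] [ 0.5730503  -0.02118062  0.03532743] [0.65913606 0.04370577 0.04501326] z med 0.04012030979839726
anvil right 12 12 slope deg -0.29 at mid 0.6025 -0.0087 sd 0.0008
anvil left 12 12 slope deg -1.62 at mid 0.6025 0.0399 sd 0.0004
anvil front 9 10 slope deg 0.52 at mid 0.009999999999999998 0.5738 sd 0.0011
base front 18 38 slope deg 6.14 at mid 0.049999999999999996 0.5482 sd 0.0016
base right 14 14 slope deg 0.47 at mid 0.595 -0.0384 sd 0.0008
pad 2078 [0.61233677 0.15308289 0.0802756 ] [0.57344763 0.12377709 0.06644023] [0.66104463 0.18679796 0.08844431]
pad front 9 9 slope deg 1.28 at mid 0.15000000000000002 0.5743 sd 0.0004
pad right 11 11 slope deg -0.23 at mid 0.615 0.1247 sd 0.0004
pad left 11 11 slope deg -1.05 at mid 0.615 0.1855 sd 0.001
cheeks 191
-1 90 [ 0.63024369 -0.02232871  0.05047016] [ 0.65451912 -0.01199145  0.06014478]
1 101 [0.62978588 0.04332081 0.05045601] [0.65844169 0.0536258  0.06031895]
{'nest_home': [(array([275.8, 200.7]), 0.57), (array([282.6, 199.5]), 0.33)], 'back_stop': [(array([280.6, 201.2]), 0.62)], 'pedal_pad': [(array([186.6, 174.5]), 0.68), (array([246.8, 180.3]), 0.54)], 'stamp_face': [(array([271.9, 187.9]), 0.61)], 'press': [(array([273. , 213.5]), 0.94)]}
nest_home [0.6339 0.007  0.0516] [4.2 4.2]
back_stop [0.6699 0.0168 0.0408] [5. 5.]
pedal_pad [0.5358 0.2856 0.1103] [80.3 80.3]
stamp_face [0.6335 0.0221 0.0954] [1. 1.]
press [0.6287 0.0134 0.0026] [3.8 3.8]
```

Press fit: home is at (0.632, 0.0155), yaw about -0.7°, anvil top at 40 mm (as stated). I'm going to a leaned hover over the pale carton.

```bash
python3 -m handwheel '[[[0.0072,-0.0265,-0.01,0,0,5],[0.0072,-0.0265,-0.01,0,0,5],[0.0072,-0.0265,-0.016,1.02,-5.57,0],[0.0072,-0.0265,-0.016,1.02,-5.57,0],[0.0072,-0.0265,-0.016,1.02,-5.57,0],[0.0072,-0.0265,-0.016,1.02,-5.57,0],[0.0072,-0.0265,-0.016,1.02,-5.57,0],[0.0072,-0.0265,-0.016,1.02,-5.57,0],[0.0072,-0.0265,-0.018,0,0,0],[0.0072,-0.0265,-0.018,0,0,0],[0.0072,-0.0265,-0.018,0,0,0],[0.0072,-0.0265,-0.018,0,0,0],[0.0072,-0.0265,-0.018,0,0,0],[0.0072,-0.0265,-0.018,0,0,0],[0,0,0,0,0,0],[0,0,0,0,0,0]]]' 0.75
cat > lk.py <<'E'
from h import *
import sys
from scipy.spatial.transform import Rotation as R
def pose():
  s=state();q=s['tool_rot'];M=R.from_quat([q[1],q[2],q[3],q[0]]).as_matrix()
  print('t',s['time'],'tcp',np.round(s['tool_pos'],4),'z',np.round(M[:,2],3),'y',np.round(M[:,1],3),'F',np.round(s['contact_force'],1),'g',round(s['gripper_width'],3),'gf',round(s['grasp_force'],1));return s,M
E
python3 - <<'E'
from lk import *
pose();iw=camera_info('wrist');w,dw=grab_frame('wrist')
cv2.imwrite('pics/w4.png',w)
C=cloud('wrist',dw,iw)
for m in masks_of('wrist','carton_center'):
  P=C[m['region']&(dw>0)];top=P[(P[:,2]>.024)&(P[:,2]<.037)]
  if len(top)>50: print(m['conf'],m['box'],w[m['region']].mean(0).round(),cv2.minAreaRect((top[:,:2]*1000).astype(np.float32)),np.median(top[:,2]))
E
```

```text
time: 6.45
tool_pos: [0.5203, -0.3428, 0.1248]
tool_rot: [-0.029, 0.953, 0.083, 0.29]
contact_force: [-0.5, -0.1, 0.8]
gripper_width: 0.751
grasp_force: 0.0
t 6.45 tcp [ 0.5203 -0.3428  0.1248] z [ 0.547  0.103 -0.83 ] y [ 0.174 -0.985 -0.008] F [-0.5 -0.1  0.8] g 0.751 gf 0.0
0.62 [104.9, 146.1, 92.1, 80.3] [ 25.  28. 164.] ((571.4395141601562, -220.6512451171875), (47.405784606933594, 86.56587982177734), 37.028648376464844) 0.030558184753668116
0.55 [231.2, 194.0, 53.4, 91.7] [115. 138. 146.] ((540.4690551757812, -335.76605224609375), (84.86841583251953, 47.12797164916992), 10.019244194030762) 0.030741881929764014
```

View pics/w4.png

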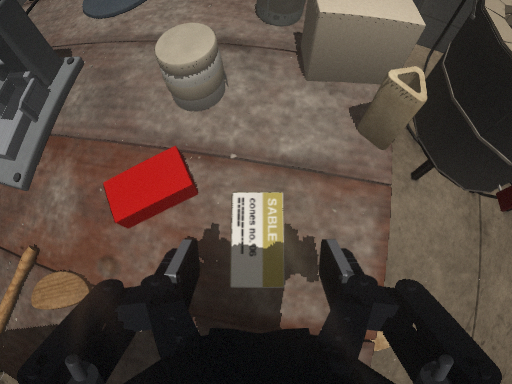

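The close view shows the pale carton (258,240) squarely between the fingers, with red (150,190) well clear. It measures the same as before at (0.5405,-0.3358), 10°. I'm descending onto it.

```bash
python3 -m handwheel '[[[0,0.001,-0.02,0,0,0],[0,0.001,-0.02,0,0,0],[0,0.001,-0.02,0,0,0],[0,0,-0.02,0,0,0],[0,0,-0.018,0,0,0],[0,0,-0.012,0,0,0],[0,0,-0.005,0,0,0],[0,0,-0.003,0,0,0],[0,0,0,0,0,0]]]' ; python3 -c "
from lk import *;pose()"
```

```text
time: 7.3
tool_pos: [0.5213, -0.3397, 0.0101]
tool_rot: [-0.027, 0.953, 0.084, 0.291]
contact_force: [1.1, -0.8, 0.1]
gripper_width: 0.748
grasp_force: 0.0
t 7.3 tcp [ 0.5213 -0.3397  0.0101] z [ 0.55   0.1   -0.829] y [ 0.176 -0.984 -0.002] F [ 1.1 -0.8  0.1] g 0.748 gf 0.0
```

```bash
python3 -m handwheel '[[[0,0,-0.004,0,0,0],[0,0,0,0,0,0]]]'; python3 -m handwheel '[[[0,0,0,0,0,0],[0,0,0,0,0,0],[0,0,0,0,0,0],[0,0,0,0,0,0],[0,0,0,0,0,0],[0,0,0,0,0,0],[0,0,0,0,0,0],[0,0,0,0,0,0]]]' 0; python3 -m handwheel '[[[0,0,0.015,0,0,0],[0,0,0.02,0,0,0],[0,0,0.02,0,0,0],[0,0,0.02,0,0,0],[0,0,0.02,0,0,0],[0,0,0.02,0,0,0],[0,0,0,0,0,0]]]'
python3 - <<'E'
from lk import *
pose();iw=camera_info('wrist');w,dw=grab_frame('wrist')
cv2.imwrite('pics/w5.png',w);np.savez('w5.npz',T=iw['T'],d=dw,w=w)
C=cloud('wrist',dw,iw)
for m in masks_of('wrist','carton_center'):
  P=C[m['region']&(dw>0)];print(m['conf'],m['box'],w[m['region']].mean(0).round(),np.median(P,0))
  if m['box'][0]>200:
    top=P[abs(P[:,2]-np.percentile(P[:,2],70))<.012];c=top.mean(0);u,s,v=np.linalg.svd(top-c);print('normal',v[2],'axis',v[0],cv2.minAreaRect((top[:,:2]*1000).astype(np.float32)))
E
```

```text
time: 7.47
tool_pos: [0.5213, -0.3401, 0.006]
tool_rot: [-0.027, 0.953, 0.084, 0.291]
contact_force: [0.4, 1.1, 0.3]
gripper_width: 0.753
grasp_force: 0.0
time: 8.13
tool_pos: [0.5213, -0.3403, 0.0062]
tool_rot: [-0.027, 0.953, 0.084, 0.291]
contact_force: [-1.4, -1.0, 5.0]
gripper_width: 0.528
grasp_force: 62.6
time: 8.72
tool_pos: [0.5225, -0.3414, 0.1247]
tool_rot: [-0.025, 0.952, 0.084, 0.293]
contact_force: [1.2, 0.3, 0.2]
gripper_width: 0.531
grasp_force: 62.0
t 8.7167 tcp [ 0.5225 -0.3414  0.1247] z [ 0.553  0.096 -0.827] y [ 0.175 -0.985  0.003] F [1.2 0.3 0.2] g 0.531 gf 62.0
0.87 [211.8, 128.2, 99.6, 168.1] [132. 160. 169.] [ 0.5374388  -0.33741417  0.14937838]
normal [-0.00351325  0.00980182  0.99994579] axis [-0.98487039 -0.17328359 -0.00176169] ((542.2841186523438, -336.0168762207031), (86.4464340209961, 48.12371826171875), 9.64341926574707)
0.79 [104.8, 146.1, 91.7, 83.0] [ 22.  24. 146.] [ 0.5686334  -0.22594714  0.03041711]
```

```bash
python3 -m handwheel '[[[-0.0027,0.0255,0,0,0,-2.58],[-0.0027,0.0255,0,0,0,-2.58],[-0.0027,0.0255,0,0,0,-2.58],[-0.0027,0.0255,0,0,0,-2.58],[-0.0027,0.0255,0,0,0,0],[-0.0027,0.0255,0,0,0,0],[-0.0027,0.0255,0,0,0,0],[-0.0027,0.0255,0,0,0,0],[-0.0027,0.0255,0,0,0,0],[-0.0027,0.0255,0,0,0,0],[-0.0027,0.0255,0,0,0,0],[-0.0027,0.0255,0,0,0,0],[-0.0027,0.0255,0,0,0,0],[-0.0027,0.0255,0,0,0,0],[0,0,0,0,0,0],[0,0,0,0,0,0]]]'
python3 - <<'E'
from lk import *
pose();iw=camera_info('wrist');w,dw=grab_frame('wrist')
cv2.imwrite('pics/w6.png',w);np.savez('w6.npz',T=iw['T'],d=dw,w=w)
C=cloud('wrist',dw,iw)
for m in masks_of('wrist','carton_center'):
  P=C[m['region']&(dw>0)];print(m['conf'],m['box'],np.median(P,0))
  if m['box'][0]>190:
    top=P[abs(P[:,2]-np.percentile(P[:,2],70))<.012];print(cv2.minAreaRect((top[:,:2]*1000).astype(np.float32)),np.median(top[:,2]))
P=C[dw>0]
def edge(Q,sgn,lo,hi):
  p=np.array([(a,(sgn*(sgn*Q[abs(Q[:,0]-a)<.002][:,1])).tolist()) if 0 else (a,(Q[abs(Q[:,0]-a)<.002][:,1].max() if sgn>0 else Q[abs(Q[:,0]-a)<.002][:,1].min())) for a in np.arange(lo,hi,.004) if (abs(Q[:,0]-a)<.002).sum()>3]);return p
A=P[(P[:,2]>.034)&(P[:,2]<.047)&(abs(P[:,1]-.0155)<.034)&(P[:,0]>.56)&(P[:,0]<.7)]
for s in(-1,1):
  p=edge(A,s,.60,.63);print('anvil',s,p.round(4).tolist())
K=P[(P[:,2]>.050)&(P[:,2]<.064)&(P[:,0]>.62)&(P[:,0]<.70)&(abs(P[:,1]-.0155)<.05)]
for s in(-1,1):
  k=K[(K[:,1]-.0155)*s>.02];p=edge(k,-s,.62,.68);print('cheek inner',s,p.round(4).tolist())
E
```

```text
time: 10.15
tool_pos: [0.4816, 0.019, 0.1175]
tool_rot: [-0.002, 0.957, -0.001, 0.29]
contact_force: [1.2, -0.5, -0.3]
gripper_width: 0.524
grasp_force: 62.1
t 10.15 tcp [0.4816 0.019  0.1175] z [ 0.555  0.003 -0.832] y [-0.    -1.    -0.004] F [ 1.2 -0.5 -0.3] g 0.524 gf 62.1
0.68 [70.8, 0.2, 250.1, 202.1] [0.62502706 0.08919738 0.01957374]
0.58 [209.8, 128.7, 101.7, 168.4] [0.49718016 0.01984714 0.14198947]
((502.30059814453125, 19.6702938079834), (86.81116485595703, 48.08590316772461), 0.1818799525499344) 0.14199347312609692
0.58 [435.2, 133.7, 62.7, 77.0] [ 0.56344108 -0.20447929  0.03067739]
((571.4288940429688, -219.01870727539062), (47.2189826965332, 86.67243194580078), 37.155364990234375) 0.030879818740179504
anvil -1 [[0.6, -0.0074], [0.604, -0.0086], [0.608, -0.0088], [0.612, -0.0088], [0.616, -0.0082], [0.62, -0.0085], [0.624, -0.0086], [0.628, -0.0184]]
anvil 1 [[0.6, 0.0393], [0.604, 0.0404], [0.608, 0.0405], [0.612, 0.0407], [0.616, 0.0408], [0.62, 0.04], [0.624, 0.0401], [0.628, 0.0402]]
cheek inner -1 [[0.628, -0.0175], [0.632, -0.0154], [0.636, -0.0142], [0.64, -0.0117], [0.644, -0.0112], [0.648, -0.0113], [0.652, -0.0114], [0.656, -0.0116], [0.66, -0.0117], [0.664, -0.012], [0.668, -0.0119], [0.672, -0.0092], [0.676, -0.0053], [0.68, -0.0054]]
cheek inner 1 [[0.632, 0.0472], [0.636, 0.0454], [0.64, 0.0434], [0.644, 0.0429], [0.648, 0.0429], [0.652, 0.043], [0.656, 0.0429], [0.66, 0.0432], [0.664, 0.0433], [0.668, 0.0435], [0.672, 0.0379], [0.676, 0.0356], [0.68, 0.0357]]
```

View pics/w6.png

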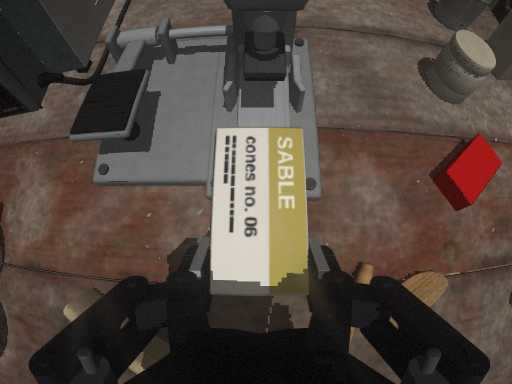

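The carton (258,210) is held straight and level. The nest is open ahead at (265,90), with its centre line at y = 0.0157 and the stop at x ≈ 0.675. I need -4 mm in y and a drop to just over the anvil before inserting.

```bash
python3 -m handwheel '[[[0,-0.001,-0.0165,0,0,0],[0,-0.001,-0.0165,0,0,0],[0,-0.001,-0.0165,0,0,0],[0,-0.001,-0.0165,0,0,0],[0,0,0,0,0,0],[0,0,0,0,0,0]]]'
python3 - <<'E'
from lk import *
pose();iw=camera_info('wrist');w,dw=grab_frame('wrist')
C=cloud('wrist',dw,iw);P=C[dw>0]
top=P[(P[:,2]>.07)&(P[:,2]<.086)&(abs(P[:,1]-.016)<.022)&(P[:,0]<.56)&(P[:,0]>.44)]
print(cv2.minAreaRect((top[:,:2]*1000).astype(np.float32)),np.median(top,0))
A=P[(P[:,2]>.034)&(P[:,2]<.05)&(abs(P[:,1]-.0155)<.018)&(P[:,0]>.58)&(P[:,0]<.63)];print('anvil z',np.median(A,0),len(A))
E
```

```text
time: 10.75
tool_pos: [0.4821, 0.0123, 0.0526]
tool_rot: [-0.001, 0.957, -0.004, 0.29]
contact_force: [0.6, -0.2, -0.8]
gripper_width: 0.528
grasp_force: 62.1
t 10.75 tcp [0.4821 0.0123 0.0526] z [ 0.556 -0.    -0.831] y [-0.006 -1.    -0.004] F [ 0.6 -0.2 -0.8] g 0.528 gf 62.1
((498.8692932128906, 15.982401847839355), (43.959625244140625, 93.60411834716797), 89.974609375) [0.49631089 0.01543921 0.07717958]
anvil z [0.60270493 0.01545399 0.04022553] 2573
```

Run:
```python
from lk import *
pose();iw=camera_info('wrist');w,dw=grab_frame('wrist')
C=cloud('wrist',dw,iw);P=C[dw>0]
top=P[(P[:,2]>.072)&(P[:,2]<.083)&(abs(P[:,1]-.016)<.035)&(P[:,0]<.56)&(P[:,0]>.50)]
for a in np.arange(.505,.545,.006):
  q=top[abs(top[:,0]-a)<.003];print(a.round(3),q[:,1].min().round(4),q[:,1].max().round(4),((q[:,1].min()+q[:,1].max())/2).round(4))
print('front',np.percentile(top[:,0],99.5),np.median(top[:,2]))
```

```text
t 10.8 tcp [0.4832 0.0124 0.0543] z [ 0.558 -0.    -0.83 ] y [-0.006 -1.    -0.003] F [ 0.5 -0.2 -0.1] g 0.527 gf 62.1
0.505 -0.0098 0.0366 0.0134
0.511 -0.01 0.0366 0.0133
0.517 -0.0098 0.0365 0.0133
0.523 -0.0102 0.0365 0.0132
0.529 -0.01 0.0364 0.0132
0.535 -0.0104 0.0365 0.013
0.541 -0.0098 0.0365 0.0133
front 0.5460886387027328 0.07884351593350547
```

```bash
python3 -m handwheel '[[[0,0.0025,-0.0035,0,0,0],[0.01,0,0,0,0,0],[0.015,0,0,0,0,0],[0.015,0,0,0,0,0],[0.015,0,0,0,0,0],[0.01,0,0,0,0,0],[0,0,0,0,0,0],[0,0,0,0,0,0]]]'
python3 - <<'E'
from lk import *
pose();iw=camera_info('wrist');w,dw=grab_frame('wrist')
C=cloud('wrist',dw,iw);P=C[dw>0]
top=P[(P[:,2]>.068)&(P[:,2]<.083)&(abs(P[:,1]-.016)<.035)&(P[:,0]<.63)&(P[:,0]>.56)]
for a in np.arange(.565,.615,.01):
  q=top[abs(top[:,0]-a)<.005];print(a.round(3),q[:,1].min().round(4),q[:,1].max().round(4),((q[:,1].min()+q[:,1].max())/2).round(4))
print('front',np.percentile(top[:,0],99.5),np.median(top[:,2]))
E
```

```text
time: 11.52
tool_pos: [0.5487, 0.0159, 0.0516]
tool_rot: [-0.001, 0.956, -0.002, 0.293]
contact_force: [0.2, 0.9, -0.8]
gripper_width: 0.53
grasp_force: 62.1
t 11.5167 tcp [0.5487 0.0159 0.0516] z [ 0.56   0.001 -0.829] y [-0.004 -1.    -0.003] F [ 0.2  0.9 -0.8] g 0.53 gf 62.1
0.565 -0.0065 0.0404 0.017
0.575 -0.0063 0.0403 0.017
0.585 -0.0066 0.0402 0.0168
0.595 -0.0067 0.0401 0.0167
0.605 -0.0067 0.0402 0.0168
0.615 -0.0053 0.0402 0.0174
front 0.6115125655300634 0.07622715765212254
```

```bash
python3 -m handwheel '[[[0.008,-0.001,-0.0015,0,0,0],[0.01,0,-0.001,0,0,0],[0.01,0,0,0,0,0],[0.01,0,0,0,0,0],[0.008,0,0,0,0,0],[0.004,0,0,0,0,0],[0,0,0,0,0,0],[0,0,0,0,0,0]]]'
python3 - <<'E'
from lk import *
pose();iw=camera_info('wrist');w,dw=grab_frame('wrist')
cv2.imwrite('pics/w7.png',w)
C=cloud('wrist',dw,iw);P=C[dw>0]
top=P[(P[:,2]>.066)&(P[:,2]<.083)&(abs(P[:,1]-.016)<.035)&(P[:,0]<.69)&(P[:,0]>.60)]
for a in np.arange(.605,.675,.01):
  q=top[abs(top[:,0]-a)<.005]
  if len(q)>5:print(a.round(3),q[:,1].min().round(4),q[:,1].max().round(4),((q[:,1].min()+q[:,1].max())/2).round(4))
print('front',np.percentile(top[:,0],99.5),np.median(top[:,2]))
E
```

```text
time: 12.23
tool_pos: [0.5977, 0.0149, 0.0482]
tool_rot: [-0.001, 0.956, -0.002, 0.292]
contact_force: [0.7, -0.3, 0.4]
gripper_width: 0.525
grasp_force: 62.1
t 12.2333 tcp [0.5977 0.0149 0.0482] z [ 0.558  0.001 -0.83 ] y [-0.004 -1.    -0.003] F [ 0.7 -0.3  0.4] g 0.525 gf 62.1
0.605 -0.0125 0.0396 0.0135
0.615 -0.0075 0.0393 0.0159
0.625 -0.0075 0.0392 0.0159
0.635 -0.0077 0.0391 0.0157
0.645 -0.0077 0.0391 0.0157
0.655 -0.0074 0.0392 0.0159
front 0.6573164283810158 0.07267540198608377
```

View pics/w7.png

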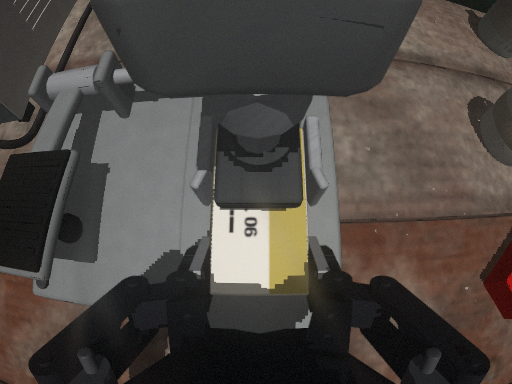

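The carton (258,210) is centred between the cheeks and under the stamp, with about 15 mm left to go. I'll advance gently and watch the force.

```bash
python3 -m handwheel '[[[0.004,0,0,0,0,0],[0.004,0,0,0,0,0],[0.003,0,0,0,0,0],[0,0,0,0,0,0],[0,0,0,0,0,0]]]'; python3 -m handwheel '[[[0.002,0,0,0,0,0],[0,0,0,0,0,0]]]';python3 -m handwheel '[[[0.002,0,0,0,0,0],[0,0,0,0,0,0]]]'
```

```text
time: 12.7
tool_pos: [0.6094, 0.0148, 0.0483]
tool_rot: [-0.001, 0.956, -0.002, 0.292]
contact_force: [0.1, -0.1, -0.9]
gripper_width: 0.527
grasp_force: 62.1
time: 12.87
tool_pos: [0.6113, 0.0148, 0.0483]
tool_rot: [-0.001, 0.956, -0.002, 0.292]
contact_force: [0.6, -0.1, -1.0]
gripper_width: 0.527
grasp_force: 62.1
time: 13.03
tool_pos: [0.6126, 0.0149, 0.0477]
tool_rot: [-0.001, 0.957, -0.002, 0.291]
contact_force: [-0.9, 0.0, -1.3]
gripper_width: 0.53
grasp_force: 62.2
```

```bash
python3 -m handwheel '[[[0.002,0,0,0,0,0],[0,0,0,0,0,0]]]'; python3 -m handwheel '[[[0.002,0,0,0,0,0],[0,0,0,0,0,0]]]'
```

```text
time: 13.2
tool_pos: [0.6127, 0.015, 0.0461]
tool_rot: [-0.001, 0.957, -0.002, 0.289]
contact_force: [-11.3, -0.9, 3.5]
gripper_width: 0.527
grasp_force: 63.3
time: 13.37
tool_pos: [0.6127, 0.0151, 0.0459]
tool_rot: [-0.001, 0.958, -0.002, 0.287]
contact_force: [-40.9, -4.1, 27.0]
gripper_width: 0.528
grasp_force: 67.7
```

```bash
python3 -m handwheel '[[[-0.0025,0,0,0,0,0],[0,0,0,0,0,0],[0,0,0,0,0,0]]]'; python3 -c "
from lk import *;pose()"
```

```text
time: 13.62
tool_pos: [0.6127, 0.0149, 0.0469]
tool_rot: [-0.001, 0.957, -0.002, 0.29]
contact_force: [-14.1, -1.5, 7.7]
gripper_width: 0.529
grasp_force: 63.8
t 13.6167 tcp [0.6127 0.0149 0.0469] z [ 0.555  0.001 -0.832] y [-0.004 -1.    -0.004] F [-14.1  -1.5   7.7] g 0.529 gf 63.8
```

```bash
python3 -m handwheel '[[[0,0,-0.0006,0,0,0],[0,0,0,0,0,0]]]'; python3 -m handwheel '[[[0,0,0,0,0,0],[0,0,0,0,0,0],[0,0,0,0,0,0],[0,0,0,0,0,0],[0,0,0,0,0,0],[0,0,0,0,0,0]]]' 0.75
python3 - <<'E'
from lk import *
pose();iw=camera_info('wrist');w,dw=grab_frame('wrist')
C=cloud('wrist',dw,iw);P=C[dw>0]
top=P[(P[:,2]>.064)&(P[:,2]<.083)&(abs(P[:,1]-.016)<.035)&(P[:,0]<.69)&(P[:,0]>.57)]
for a in np.arange(.575,.655,.005):
  q=top[abs(top[:,0]-a)<.0025]
  if len(q)>5:print(a.round(3),q[:,1].min().round(4),q[:,1].max().round(4),np.median(q[:,2]).round(4))
E
```

```text
time: 13.78
tool_pos: [0.6126, 0.0149, 0.0462]
tool_rot: [-0.001, 0.957, -0.002, 0.29]
contact_force: [-12.4, -1.3, 6.0]
gripper_width: 0.532
grasp_force: 63.5
time: 14.28
tool_pos: [0.6149, 0.0148, 0.0479]
tool_rot: [-0.001, 0.956, -0.002, 0.292]
contact_force: [0.2, -1.1, -0.6]
gripper_width: 0.75
grasp_force: 0.0
t 14.2833 tcp [0.6149 0.0148 0.0479] z [ 0.559  0.001 -0.829] y [-0.004 -1.    -0.003] F [ 0.2 -1.1 -0.6] g 0.75 gf 0.0
0.585 -0.0164 0.0483 0.0749
0.59 -0.0167 0.0493 0.0706
0.595 -0.0167 0.0483 0.0708
0.6 -0.0167 0.0484 0.0709
0.605 -0.0189 0.051 0.0709
0.61 -0.019 0.0509 0.0709
0.615 -0.0189 0.0509 0.0692
0.62 -0.0186 0.0509 0.0695
0.625 -0.007 0.0396 0.07
0.63 -0.0072 0.0393 0.0697
0.635 -0.0069 0.0394 0.07
0.64 -0.0072 0.0393 0.0699
0.645 -0.0073 0.0393 0.0697
```

The carton is seated, with its top at 70 to 71 mm and its sides parallel at the cheek centre line. I'm withdrawing straight back, then up.

```bash
python3 -m handwheel '[[[-0.01,0,0.0005,0,0,0],[-0.02,0,0,0,0,0],[-0.025,0,0,0,0,0],[-0.025,0,0,0,0,0],[-0.025,0,0,0,0,0],[-0.025,0,0.01,0,0,0],[-0.01,0,0.03,0,5.67,0],[0,0.01,0.035,0,5.67,0],[0,0.02,0.03,0,5.67,0],[0,0.02,0.02,0,5.67,0],[0,0.02,0.01,0,5.67,0],[0,0.02,0,0,5.67,0],[0,0,0,0,0,0],[0,0,0,0,0,0]]]'; python3 -m handwheel '[[[0,0,0.01,0,0,0],[0,0,0.01,0,0,0],[0,0,0,0,0,0]]]' 0
python3 - <<'E'
from lk import *
pose();iw=camera_info('wrist');w,dw=grab_frame('wrist')
cv2.imwrite('pics/w8.png',w)
C=cloud('wrist',dw,iw);P=C[dw>0]
K=P[(P[:,2]>.12)&(P[:,2]<.6)&(P[:,0]>.5)&(P[:,0]<.8)&(P[:,1]>.1)&(P[:,1]<.45)];print('tall',len(K),K.min(0) if len(K) else '',K.max(0) if len(K) else '')
D=P[(P[:,2]>.066)&(P[:,2]<.1)&(P[:,1]>.11)&(P[:,1]<.20)&(P[:,0]<.68)&(P[:,0]>.55)]
print('pad',len(D),D.min(0),D.max(0),cv2.minAreaRect((D[:,:2]*1000).astype(np.float32)))
q=D[(abs(D[:,0]-.6145)<.006)&(abs(D[:,1]-.155)<.01)];print('mid z',np.median(q[:,2]))
top=P[(P[:,2]>.066)&(P[:,2]<.078)&(abs(P[:,1]-.016)<.035)&(P[:,0]<.69)&(P[:,0]>.57)]
print('carton',top.min(0),top.max(0),len(top))
for t in ('carton_center','pedal_pad'): print(t,pin('wrist',t))
for m in spot_in('wrist','rib_center')[:2]: print(m)
E
```

```text
time: 15.5
tool_pos: [0.4757, 0.1055, 0.1813]
tool_rot: [-0.0, 1.0, -0.002, 0.001]
contact_force: [-0.2, -0.3, -0.4]
gripper_width: 0.75
grasp_force: 0.0
time: 15.75
tool_pos: [0.4759, 0.1043, 0.205]
tool_rot: [-0.001, 1.0, -0.003, 0.004]
contact_force: [0.5, 0.4, 0.4]
gripper_width: 0.332
grasp_force: 0.0
t 15.75 tcp [0.4759 0.1043 0.205 ] z [ 0.009  0.001 -1.   ] y [-0.006 -1.    -0.001] F [0.5 0.4 0.4] g 0.332 gf 0.0
tall 1975 [0.63522332 0.28244201 0.12005324] [0.66777235 0.3675691  0.1803617 ]
pad 5293 [0.57370487 0.12438576 0.06678706] [0.66058538 0.1873908  0.0890472 ] ((617.1249389648438, 155.81549072265625), (62.941707611083984, 86.69544982910156), 89.38094329833984)
mid z 0.0810187026750023
carton [ 0.58937168 -0.00725922  0.06602669] [0.66142034 0.0402104  0.07331397] 2015
carton_center [(array([494.6, 107.1]), 0.97), (array([349.1,  33.4]), 0.94)]
pedal_pad [(array([200.8,  38.8]), 0.63)]
{'box': [402.8, 178.5, 56.9, 43.4], 'conf': 0.82}
{'box': [345.1, 0.0, 38.6, 49.0], 'conf': 0.41}
```

View pics/w8.png

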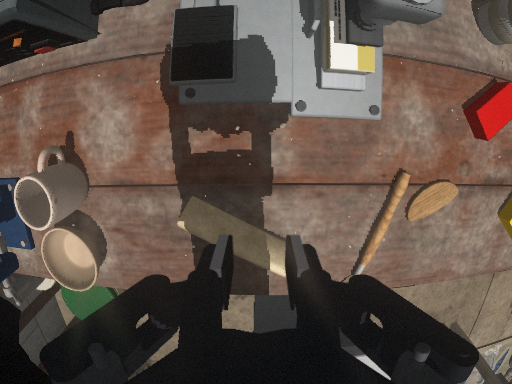

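The carton is fully in: its front end is at x 0.589, so its centre is at 0.632. The pad at (205,45) has its centre at (0.614,0.155), z 0.081, and nothing tall is near it. I'm moving over the pedal with the gripper shut.

```bash
python3 -m handwheel '[[[0.022,0.0085,0,0,0,0],[0.023,0.0085,0,0,0,0],[0.023,0.0085,-0.01,0,0,0],[0.023,0.0085,-0.02,0,0,0],[0.023,0.0085,-0.03,0,0,0],[0.023,0.0085,-0.03,0,0,0],[0,0,0,0,0,0],[0,0,0,0,0,0]]]' 0; python3 -c "
from lk import *;pose()"
```

```text
time: 16.62
tool_pos: [0.6101, 0.1556, 0.1075]
tool_rot: [0.0, 1.0, -0.002, -0.002]
contact_force: [1.7, -1.5, 0.5]
gripper_width: 0.004
grasp_force: 0.0
t 16.6167 tcp [0.6101 0.1556 0.1075] z [-0.005 -0.    -1.   ] y [-0.005 -1.     0.   ] F [ 1.7 -1.5  0.5] g 0.004 gf 0.0
```

```bash
python3 -m handwheel '[[[0.003,0,-0.01,0,0,0],[0,0,-0.01,0,0,0],[0,0,-0.005,0,0,0],[0,0,0,0,0,0]]]'; python3 -m handwheel '[[[0,0,-0.006,0,0,0],[0,0,-0.006,0,0,0],[-0.001,0,-0.006,0,0,0],[-0.001,0,-0.005,0,0,0],[0,0,0,0,0,0]]]'
```

```text
time: 16.95
tool_pos: [0.6142, 0.1556, 0.0867]
tool_rot: [-0.0, 1.0, -0.003, 0.001]
contact_force: [0.2, 0.1, 0.1]
gripper_width: 0.002
grasp_force: 0.0
time: 17.37
tool_pos: [0.6135, 0.1559, 0.0635]
tool_rot: [-0.001, 1.0, -0.002, 0.002]
contact_force: [1.7, -0.2, 4.0]
gripper_width: -0.002
grasp_force: 1.7
```

```bash
python3 -m handwheel '[[[-0.001,0,-0.004,0,0,0],[0,0,-0.003,0,0,0],[0,0,-0.002,0,0,0],[0,0,0,0,0,0]]]'; python3 -m handwheel '[[[0,0,-0.002,0,0,0],[0,0,0,0,0,0]]]';python3 -m handwheel '[[[0,0,-0.002,0,0,0],[0,0,0,0,0,0]]]'
```

```text
time: 17.7
tool_pos: [0.613, 0.156, 0.0552]
tool_rot: [-0.001, 1.0, -0.003, 0.003]
contact_force: [2.3, 0.6, 4.7]
gripper_width: 0.002
grasp_force: 2.3
time: 17.87
tool_pos: [0.6129, 0.1559, 0.0533]
tool_rot: [-0.001, 1.0, -0.003, 0.002]
contact_force: [2.9, 0.4, 5.3]
gripper_width: 0.002
grasp_force: 2.4
time: 18.03
tool_pos: [0.613, 0.156, 0.052]
tool_rot: [-0.001, 1.0, -0.002, 0.002]
contact_force: [-0.4, -2.0, 9.0]
gripper_width: -0.0
grasp_force: 4.4
```

```bash
python3 -m handwheel '[[[0,0,-0.002,0,0,0],[0,0,0,0,0,0]]]';python3 -m handwheel '[[[0,0,-0.0015,0,0,0],[0,0,0,0,0,0]]]'
```

```text
time: 18.2
tool_pos: [0.6131, 0.156, 0.0504]
tool_rot: [-0.001, 1.0, -0.002, 0.002]
contact_force: [-0.9, -0.7, 10.0]
gripper_width: -0.0
grasp_force: 5.1
time: 18.37
tool_pos: [0.6131, 0.156, 0.0497]
tool_rot: [-0.0, 1.0, -0.002, 0.002]
contact_force: [-1.4, -1.2, 11.6]
gripper_width: -0.001
grasp_force: 5.8
```

Stamp contact shows in the force. A bit more travel reaches the solid stop.

```bash
python3 -m handwheel '[[[0,0,-0.0015,0,0,0],[0,0,0,0,0,0]]]';python3 -m handwheel '[[[0,0,-0.001,0,0,0],[0,0,0,0,0,0]]]'
```

```text
time: 18.53
tool_pos: [0.6132, 0.156, 0.0494]
tool_rot: [-0.0, 1.0, -0.002, 0.002]
contact_force: [-5.1, -1.6, 17.4]
gripper_width: 0.003
grasp_force: 9.1
time: 18.7
tool_pos: [0.6132, 0.156, 0.0492]
tool_rot: [-0.0, 1.0, -0.002, 0.002]
contact_force: [-7.3, -2.0, 22.7]
gripper_width: -0.003
grasp_force: 11.3
```

It is at the solid stop: the force rises with no further travel. I hold for about 1 s, then release.

```bash
python3 -m handwheel '[[[0,0,0,0,0,0],[0,0,0,0,0,0],[0,0,0,0,0,0],[0,0,0,0,0,0],[0,0,0,0,0,0],[0,0,0,0,0,0],[0,0,0,0,0,0],[0,0,0,0,0,0],[0,0,0,0,0,0],[0,0,0,0,0,0]]]'; python3 -m handwheel '[[[0,0,0.006,0,0,0],[0,0,0.006,0,0,0],[0,0,0.006,0,0,0],[0.001,0,0.006,0,0,0],[0.001,0,0.006,0,0,0],[0,0,0.008,0,0,0],[0,0,0.01,0,0,0],[0,0,0.02,0,0,0],[0,0,0.03,0,0,0],[-0.01,0,0.03,0,0,0],[-0.025,-0.01,0.03,0,0,0],[-0.025,-0.01,0.01,0,0,0],[-0.025,-0.01,0,0,0,0],[-0.025,-0.01,0,0,0,0],[-0.025,-0.01,0,0,0,0],[0,0,0,0,0,0],[0,0,0,0,0,0]]]'
python3 - <<'E'
from lk import *
pose();iw=camera_info('wrist');w,dw=grab_frame('wrist')
cv2.imwrite('pics/w9.png',w)
C=cloud('wrist',dw,iw);P=C[dw>0]
q=P[(abs(P[:,0]-.6145)<.006)&(abs(P[:,1]-.155)<.01)];print('pad mid z',np.median(q[:,2]))
top=P[(P[:,2]>.066)&(P[:,2]<.078)&(abs(P[:,1]-.016)<.035)&(P[:,0]<.69)&(P[:,0]>.57)]
print('carton',np.percentile(top,.5,axis=0),np.percentile(top,99.5,axis=0),len(top))
E
```

```text
time: 19.53
tool_pos: [0.6133, 0.156, 0.0493]
tool_rot: [-0.0, 1.0, -0.002, 0.002]
contact_force: [-6.9, -1.9, 22.7]
gripper_width: 0.002
grasp_force: 11.3
time: 20.95
tool_pos: [0.4775, 0.1057, 0.2122]
tool_rot: [-0.001, 1.0, -0.003, 0.001]
contact_force: [1.2, 1.2, 1.0]
gripper_width: -0.001
grasp_force: 0.0
t 20.95 tcp [0.4775 0.1057 0.2122] z [ 0.001  0.001 -1.   ] y [-0.005 -1.    -0.001] F [1.2 1.2 1. ] g -0.001 gf 0.0
pad mid z 0.08088237489641026
carton [ 0.58989464 -0.00603387  0.06658129] [0.66326924 0.03974311 0.07274107] 1961
```

View pics/w9.png

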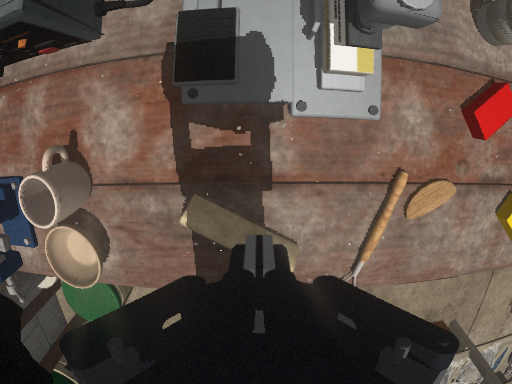

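The pedal is back up (pad at z 81 mm), the carton is still home at (350,55), and the other things are where they were. I'm handing in.

```bash
python3 -c "
from plant import *;print(job_done())"
```

```text
the job is handed in; nothing more can be done
None
```

I slid the pale carton home against the back stop, held the pedal at its stop for about 1 s, and let it come all the way up. I then handed the job in at about 21 s with the carton still in the press; the hand-in gave no verdict.

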